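Hold a tape rewinder's tensioner arm past its click

TASK

On the small tape rewinder, swing the arrest lever round to its far stop so that its nose is clear of the tensioner arm. Then push the sprung tensioner arm by its paddle away from the tape spool until the pawl has clicked in behind the ratchet tooth, and finish holding it there with the fingers, visibly beyond the click so that the fingers and not the pawl carry the spring, but short of the end stop: do not let go, because the spool is about to be changed. Do not disturb the things standing round.

Things in the scene. Friction and masses are not known exactly. Their poses are not given: they have to be found in the camera images.
- rewinder: grey painted plate of a tape rewinder fixed to the bench, 12 mm thick; origin on the bench under it; x away from the robot at zero yaw, y left, z up; it spans x -105..100, y -130..130 mm. In this frame (mm): arm pivot (0,-60), lever pivot (-65,-90), pawl housing x 42..87, y -73..-47, top z 40. A jar, hex key and steel block lie loose on it.
- spool (a point): top centre of the fixed tape spool on the plate, 72 mm across, 52 mm above the bench; the arm's roller rests against it at tensioner 0
- end_stop (a point): top centre of the rubber-sleeved end stop post, 13 mm across, 60 mm above the bench; the arm's far edge meets it at tensioner 1.20
- tensioner (a joint): angle (rad) of the sprung arm about point tensioner_pivot. 0: it points along the rewinder's +y; positive is clockwise from above (its end goes to the rewinder's +x). Spring to 0: 6.5 N at the paddle at 0, 11 N at 1.0; up to 14 N where the pawl rides up the tooth (0.1-0.7). It clicks in behind it at about 0.8; let go then, the arm rests on the pawl at 0.82. End stop 1.20. With the lever in place it cannot pass 0.15.
- tensioner_pivot (a point): point on the vertical pivot axis of the tensioner arm, 53 mm above the bench. The arm is a steel bar 18 mm wide, z 48..58 mm, reaching 154 mm ahead of the pivot and 51 mm behind it (the tail that the arrest lever blocks)
- paddle (a point): centre of the spool-side face of the grey upright paddle on the arm's free end (36 mm along the arm, 10 mm thick, z 56..102 mm, top free); moves with the arm, 135 mm from the pivot, 82 mm above the bench. Site axes are the arm's: y from pivot to paddle, push toward +x.
- pawl (a joint): travel (m) of the spring-loaded pawl slider: 0 seated (before the tooth, and again behind it after the click), up to about 0.008 while it rides over the tooth
- lever (a joint): angle (rad) of the arrest lever about the vertical axis through point lever_pivot. 0 to about 0.2: nose blocks the arm's tail; positive turns clockwise seen from above; 1.30 is its far stop, the nose being clear from about 0.6. It stays where it is left; moving it takes about 1.5 N at the knob.
- lever_pivot (a point): point on the vertical pivot axis of the arrest lever, 53 mm above the bench
- lever_knob (a point): middle of the upright black knob (round, 16 mm across, z 50..102 mm, top free) on the end of the lever's handle, 60 mm from the lever pivot, 80 mm above the bench; at lever 0 it lies toward the robot from the pivot, and swings toward the spool side (rewinder's +y)
- jar: small white screw-lid jar, 45 x 45 x 24 mm, loose on the plate; origin under its centre; a bystander
- hexkey: steel hex key, 26 x 82 x 5 mm, loose on the plate; origin under its centre; a bystander
- gauge: steel block, 24 x 40 x 25 mm, loose on the plate; origin under its centre; a bystander
- bottle: white plastic bottle, 49 mm across, 94 mm tall, on the bench; origin under its centre; a bystander
- sample: metal cylinder, 34 mm across, 45 mm tall, on the bench; origin under its centre; a bystander
- cup: white plastic cup, 58 mm across, 46 mm tall, on the bench; origin under its centre; a bystander

How it is judged:
On the way, in this order (a step that is already met when the one before it is completed fails the run):
1. the arrest lever is swung clear (past 0.9 rad) while the tensioner arm still rests on the spool side (below 0.2 rad) (value of joint lever above 0.9 rad and value of joint tensioner below 0.2 rad), for 0.2 s.
2. the arm is pushed past the ratchet click (above 0.89 rad) and the pawl has dropped in behind the tooth (value of joint tensioner above 0.89 rad and value of joint pawl below 0.003 m and value of joint lever above 0.9 rad), for 0.2 s.
At the end, for the whole second after the job is handed in: The fingers hold the tensioner arm still (under 0.1 rad/s) with more than 3 N between 0.89 and 1.16 rad, that is beyond the place where the pawl would carry it and short of the end stop at 1.20; the pawl is seated behind the tooth (under 3 mm) and the arrest lever is past 0.9 rad (all of step 2 and value of joint tensioner below 1.16 rad and velocity of joint tensioner between -0.1 and 0.1 rad/s and contact force between the fingers and tensioner above 3 N); the arm keeps its last pose, push and grip.
It fails at once if a thing standing round is pushed more than 25 mm or tipped (distance of any of jar, hexkey, gauge, bottle, sample, cup from where it was at the start of the episode above 0.025 m or angle between any of jar, bottle, sample, cup's own z axis and vertical above 0.5 rad).
It also fails if it takes over 48 s, if anything falls off the work surface, if the arm or the gripper's body presses on something with over 40 N, if the wrist force passes 120 N, or if a joint passes its speed limit or range.

ROBOT

A 6-joint arm with a two-finger parallel gripper is mounted at the origin on a cart in front of the work surface, level with it; the furniture and walls round the work are solid. World frame = base frame: x ahead of the robot, y to its left, z up, the work surface at z = 0. Lengths are in m, angles in rad, forces in N, time in s.
With the tool pointing down it reaches from about 0.275 to 0.725 m from the base axis. Payload 15.9 kg.
Tool frame: the origin (TCP) lies at the very end of the fingers, on their centre line; the grasp point (between the pads) lies 19 mm behind it; z points along the fingers, y is the line along which they close (so a half turn about z gives the same grasp; the last joint's range is limited). The gripper opens to 85 mm and grips with 20 to 120 N. Pads are 22 mm wide; open, the fingers measure 114 mm over their backs; the gripper's body (76 mm by 85 mm) begins 54 mm behind the grasp point. The pads swing forward as they close: fully open they stand 13 mm farther back than shut.
Start: joints at [-1.213, 0.213, -0.034, 1.323, 0, 1.571], TCP at [0.175, -0.468, 0.231] pointing down, gripper open.
Joint ranges: [-2.98, 2.98], [-0.74, 1.72], [-1.14, 1.35], [-2.1, 2.04], [-1.57, 1.44], [-3.14, 3.14]. Speed limits (rad/s): [1.89, 1.89, 2.39, 2.57, 3.14, 3.14].

INTERFACE

Orientations are given as a unit quaternion [x, y, z, w].
In Python, from bench import * gives the robot as it stands.
- The arm moves only by the tool jog_arm, never from a script. Its argument "deltas" is a list of rows, each an object with "dp": the shift along the world's x, y, z in cm, a list of three; "turn": the turn about the world's z in degrees. In form: [{"dp": [dx, dy, dz], "turn": turn}, ...]. A call has 1 to 10 rows; each row shifts and turns the commanded pose from where the row before left it; what a row does not reach is not made up. A row lasts 1/12 s, in which the tool goes at most 41.7 mm and 7.16 degrees, less where a joint would pass 70% of its speed; a pose out of reach is approached as far as the arm can. A call with a gripper value outside its range is refused whole. "jaw" is the finger opening in cm, from 0 to 8.54, set as the call begins (left out, the last holds). The fingers move at their own pace and stop on an object; "squeeze" is the grip in N (left out, the last holds). Time passes only in rows, so rows that do not move let the fingers close. It gives the time, the measured TCP pose, the force, the opening and the grip force at its end, in the units of the state.
- sense(): the state, without advancing time (a new reading comes with each control period).
- grab_frame(name): name is "scene" or "top"; returns the picture (400x640x3 uint8, red, green, blue); there is no depth.
- camera_params(name): a dict with "intrinsics" (3x3 intrinsics, pixels), "pose" (4x4, takes a point from camera to world coordinates). Camera axes: x right, y up, looking along -z (the intrinsics and any distortion apply to the point x, -y, -z); pixel columns grow to the right and rows downward; lengths in m; the calibration is good to about 2 mm. A picture is of the moment at which its call begins. camera_params takes no time and is no camera call.
- job_done(): hands the job in; it is judged then, once.
The state is a dict: "time": time; "q": joint angles; "qd": joint speeds; "tau": joint torques, N m; "tool_pos": TCP position; "orientation": TCP orientation; "wrist_force": force on the tool from outside, world axes, zero at the start; "torque": the same for the moment, N m; "finger_gap": finger opening in m; "gripper_force": force on a finger pad.
Only numpy, scipy, OpenCV 4.12 (cv2) and the standard library are available. Lean on these libraries where they do the work, as an engineer would, in place of code of your own. Each camera call takes 0.05 s, during which the arm holds its last target. There are 200 camera calls.

## Working session

There is one attempt and no reset: what is moved stays moved. The work goes in short steps, Python scripts to look and compute and a tool call to move; the robot and the scene stay as the last step left them, time stands still between calls to the robot, and variables do not carry over. Pictures are saved under pics/ and viewed, at most 10 in all, crops included, and the job is handed in when it is done.

Besides the shell and the picture viewer there is one more tool, called after ">>>" as name([rows], argument=value, ...), one row to a line, values as JSON. jog_arm: Moves the arm, as the interface text tells. Its arguments: {"type":"object","properties":{"deltas":{"type":"array","items":{"type":"object","properties":{"dp":{"type":"array","items":{"type":"number"}},"turn":{"type":"number"}}}},"jaw":{"type":"number"},"squeeze":{"type":"number"}},"required":["deltas"]}

```bash
mkdir -p pics; ls; cat > h.py <<'E'
from bench import *
import numpy as np, cv2
def save(name,fn):
    im=grab_frame(name); cv2.imwrite('pics/'+fn,im[:,:,::-1]); return im
def ray(name,u,v,z):
    c=camera_params(name);K=np.array(c['intrinsics']);T=np.array(c['pose'])
    d=np.linalg.inv(K)@[u,v,1]; d=T[:3,:3]@[d[0],-d[1],-d[2]]
    o=T[:3,3]; return o+d*(z-o[2])/d[2]
def proj(name,p):
    c=camera_params(name);K=np.array(c['intrinsics']);T=np.array(c['pose'])
    q=T[:3,:3].T@(np.array(p)-T[:3,3]); q=K@[q[0],-q[1],-q[2]]; return q[:2]/q[2]
E
python3 - <<'E'
from h import *
save('top','top0.png');save('scene','scene0.png')
for n in('top','scene'):
    c=camera_params(n);print({k:np.round(v,3).tolist() if not isinstance(v,str) else v for k,v in c.items()})
s=sense();print(s['time'],s['tool_pos'],s['orientation'])
E
```

```text
pics
{'intrinsics': [[444.722, 0.0, 318.544], [0.0, 444.722, 196.062], [0.0, 0.0, 1.0]], 'pose': [[0.007, 0.998, -0.063, 0.487], [-1.0, 0.007, -0.001, -0.103], [-0.001, 0.063, 0.998, 1.321], [0.0, 0.0, 0.0, 1.0]]}
{'intrinsics': [[447.904, 0.0, 318.817], [0.0, 447.904, 198.465], [0.0, 0.0, 1.0]], 'pose': [[-0.884, 0.318, -0.342, 0.157], [-0.466, -0.575, 0.672, 0.709], [0.017, 0.754, 0.657, 0.875], [0.0, 0.0, 0.0, 1.0]]}
0.1 [ 0.17499249 -0.46807048  0.23089167] [ 9.84042944e-01  1.77930473e-01 -9.95949072e-05 -4.70550604e-04]
```

View pics/top0.png

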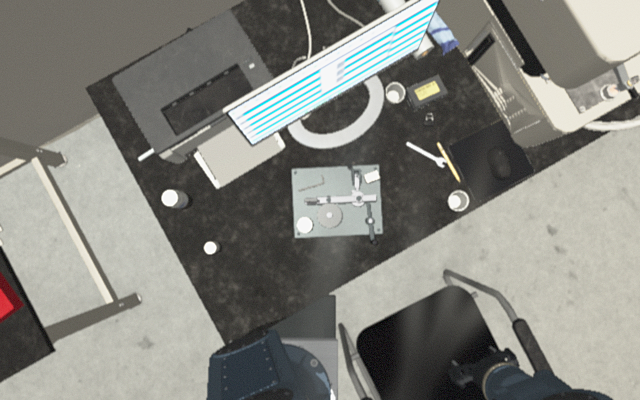

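View pics/scene0.png

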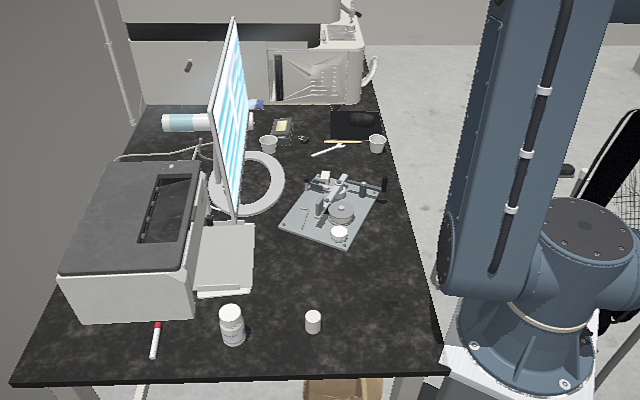

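The top view shows the rewinder plate spanning about (292..383, 165..243). The spool is near (330,216), the arm runs along row ~200, and the lever is at the right near (371,220). The monitor overhangs above the plate, at the far end. I'll enlarge both views.

```bash
python3 - <<'E'
import cv2
a=cv2.imread('pics/top0.png')[155:250,280:400];cv2.imwrite('pics/topc.png',cv2.resize(a,None,fx=6.5,fy=6.3,interpolation=cv2.INTER_CUBIC) if 0 else cv2.resize(a,None,fx=6,fy=6,interpolation=cv2.INTER_CUBIC))
a=cv2.imread('pics/scene0.png')[160:255,270:395];cv2.imwrite('pics/scenec.png',cv2.resize(a,None,fx=6,fy=6,interpolation=cv2.INTER_CUBIC))
E
```

```text
(no output)
```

View pics/topc.png

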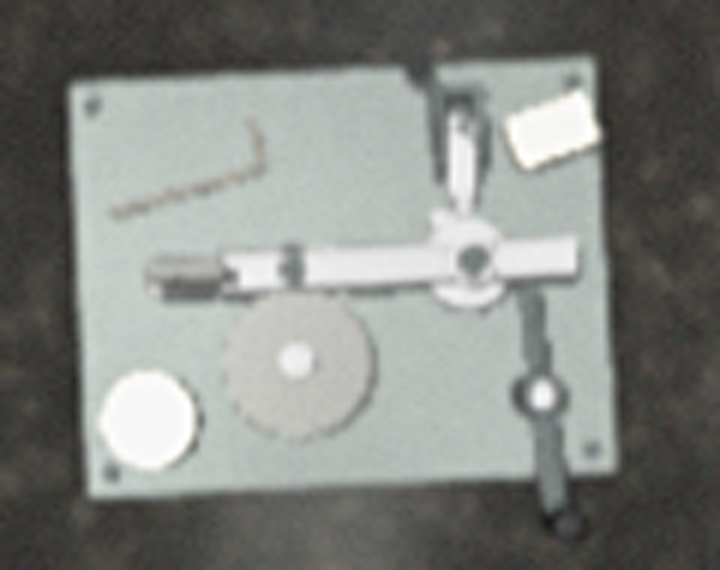

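View pics/scenec.png

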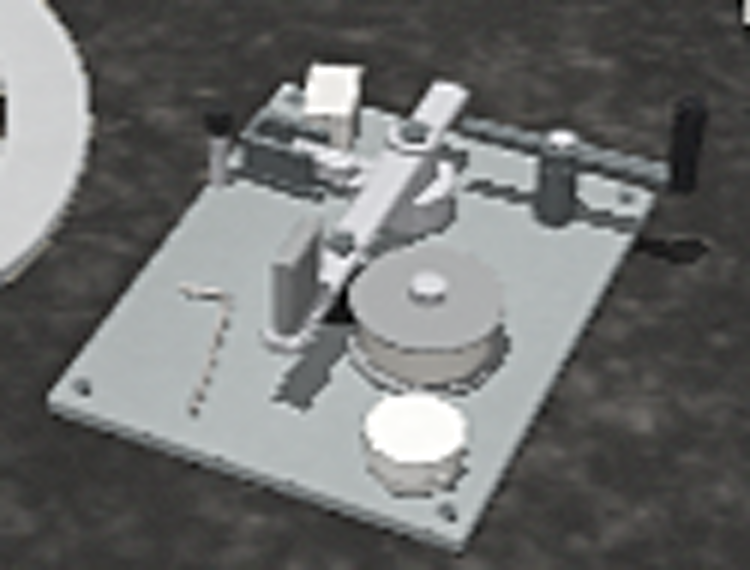

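The crops show the plate corners (topc) at (68,83), (595,58), (618,468) and (88,497). The arm pivot is at (472,262), the lever pivot at (541,395), the knob top at (566,525) and the paddle at x 148..225, y~270. The end stop post is at about (420,70), the jar at (150,420), the hex key at (190,180) and the block at (552,130).

```bash
python3 - <<'E'
from h import *
f=lambda x,y,z:ray('top',280+(x+.5)/6-.5,155+(y+.5)/6-.5,z)
P=[]
for (x,y),r in zip([(68,83),(595,58),(618,468),(88,497)],[(100,130),(100,-130),(-105,-130),(-105,130)]):
    p=f(x,y,.012);P.append((p[:2],np.array(r)/1e3));
A=np.array([r for _,r in P]);B=np.array([p for p,_ in P])
a=A-A.mean(0);b=B-B.mean(0)
th=np.arctan2((a[:,0]*b[:,1]-a[:,1]*b[:,0]).sum(),(a*b).sum())
R=np.array([[np.cos(th),-np.sin(th)],[np.sin(th),np.cos(th)]]);t=B.mean(0)-R@A.mean(0)
print('yaw',th,'org',t,'res mm',((A@R.T+t-B)*1e3).round(1).tolist())
inv=lambda p:((R.T@(p[:2]-t))*1e3).round(1)
for n,x,y,z in [('apiv',472,262,.058),('lpiv',541,395,.06),('knobtop',566,525,.102),('spool',297,360,.052),('padL',148,265,.102),('padR',228,265,.102),('estop',420,70,.06),('jar',150,420,.036),('block',552,130,.037),('hexcorner',262,170,.014),('hexend',115,213,.014),('hexend2',252,122,.014),('bottle',None,0,0)]:
    if x is None: continue
    p=f(x,y,z);print(n,p.round(4),inv(p))
w=lambda x,y,z:np.r_[R@np.array([x,y])/1e3+t,z/1e3]
for n,p in dict(apiv=(0,-60,58),lpiv=(-65,-90,60),knob=(-125,-90,102),pad=(0,75,102)).items():
    q=w(*p);a=(proj('top',q)-[280,155]+.5)*6-.5;s=(proj('scene',q)-[270,160]+.5)*6-.5;print(n,q.round(4),a.round(),s.round())
# monitor pixels top view: bottom edge points assuming heights
for z in(.1,.2,.3,.4):print(z,ray('top',243,143,z).round(3),ray('top',420,40,z).round(3),ray('top',230,108,z).round(3))
np.savez('fit.npz',R=R,t=t)
E
```

```text
yaw 0.05706575002372426 org [ 0.5599447  -0.15530194] res mm [[0.7, -0.1], [1.4, 0.4], [-1.5, -0.4], [-0.5, 0.1]]
apiv [ 0.5618 -0.2151  0.058 ] [ -1.6 -59.8]
lpiv [ 0.499  -0.2475  0.06  ] [-66.1 -88.6]
knobtop [ 0.4397 -0.2541  0.102 ] [-125.7  -91.7]
spool [ 0.5149 -0.1325  0.052 ] [-43.6  25.3]
padL [ 0.5568 -0.063   0.102 ] [ 2.2 92.4]
padR [ 0.5571 -0.0996  0.102 ] [ 0.3 55.8]
estop [ 0.653  -0.1901  0.06  ] [ 90.9 -40.1]
jar [ 0.486  -0.0624  0.036 ] [-68.5  97. ]
block [ 0.6272 -0.2556  0.037 ] [  61.4 -103.9]
hexcorner [ 0.609  -0.1157  0.014 ] [51.3 36.7]
hexend [ 0.5873 -0.0436  0.014 ] [ 33.7 110. ]
hexend2 [ 0.6327 -0.1106  0.014 ] [75.2 40.5]
apiv [ 0.5634 -0.2152  0.058 ] [472. 259.] [415. 141.]
lpiv [ 0.5002 -0.2489  0.06  ] [544. 393.] [564. 139.]
knob [ 0.4403 -0.2523  0.102 ] [562. 524.] [693. 104.]
pad [ 0.5557 -0.0804  0.102 ] [186. 268.] [301. 238.]
0.1 [0.711 0.108 0.1  ] [ 1.006 -0.385  0.1  ] [0.809 0.146 0.1  ]
0.2 [0.692 0.091 0.2  ] [ 0.964 -0.362  0.2  ] [0.783 0.126 0.2  ]
0.3 [0.674 0.074 0.3  ] [ 0.921 -0.339  0.3  ] [0.756 0.105 0.3  ]
0.4 [0.656 0.056 0.4  ] [ 0.879 -0.316  0.4  ] [0.73  0.085 0.4  ]
```

>>> jog_arm([
  {"dp": [2.7, 1.8, 0], "turn": 7},
  {"dp": [2.7, 1.8, 0], "turn": 7},
  {"dp": [2.7, 1.8, 0], "turn": 7},
  {"dp": [2.7, 1.8, 0], "turn": 7},
  {"dp": [2.7, 1.8, 0], "turn": 7},
  {"dp": [2.7, 1.8, 0], "turn": 7},
  {"dp": [2.7, 1.8, 0], "turn": 7},
  {"dp": [2.7, 1.8, 0], "turn": 7},
  {"dp": [2.7, 1.8, 0], "turn": 7},
  {"dp": [2.4, 1.9, 0], "turn": 7},
], jaw=0, squeeze=40)

```text
time: 0.93
tool_pos: [0.4434, -0.2861, 0.231]
orientation: [0.702, 0.712, -0.0, -0.0]
wrist_force: [-0.0, -0.8, 1.2]
finger_gap: 0.0
gripper_force: 0.0
```

```bash
cat > plan.py <<'E'
from h import *
D=np.load('fit.npz');R,t=D['R'],D['t'];yaw=np.degrees(np.arctan2(R[1,0],R[0,0]))
W=lambda p:R@(np.array(p)/1e3)+t
def lever(b,gap=19): return W([-65-60*np.cos(b)-gap*np.sin(b),-90+60*np.sin(b)-gap*np.cos(b)]), 90-np.degrees(b)+yaw
def arm(a,gap=16,r=135): return W([r*np.sin(a)-gap*np.cos(a),-60+r*np.cos(a)+gap*np.sin(a)]), -np.degrees(a)+yaw
def state():
    s=sense();q=s['orientation'];ya=np.degrees(2*np.arctan2(q[1],q[0]));ya=(ya+180)%360-180
    print('t',round(s['time'],2),'tcp',s['tool_pos'].round(4),'xang',round(ya,1),'q',np.round(s['q'],2),'F',np.round(s['wrist_force'],1),'gap',round(s['finger_gap'],4));return s['tool_pos'],ya
def path(fn,vals,**k):
    p,y=state();p=p[:2]
    for v in vals:
        c,an=fn(v,**k);print(round(v,2),c.round(4),'dcm',((c-p)*100).round(2),'turn',round(an-y,1));p=c;y=an
E
python3 - <<'E'
from plan import *
path(lever,[0],gap=34)
path(lever,np.arange(0,1.31,.1))
E
```

```text
t 0.93 tcp [ 0.4434 -0.2861  0.231 ] xang 90.9 q [-0.57  0.27  0.04  1.34  0.    0.98] F [-0.  -0.8  1.2] gap 0.0
0 [ 0.4422 -0.2862] dcm [-0.12 -0.01] turn 2.4
t 0.93 tcp [ 0.4434 -0.2861  0.231 ] xang 90.9 q [-0.57  0.27  0.04  1.34  0.    0.98] F [-0.  -0.8  1.2] gap 0.0
0.0 [ 0.4414 -0.2713] dcm [-0.2   1.48] turn 2.4
0.1 [ 0.4394 -0.2653] dcm [-0.19  0.6 ] turn -5.7
0.2 [ 0.4381 -0.2591] dcm [-0.13  0.61] turn -5.7
0.3 [ 0.4374 -0.2529] dcm [-0.07  0.63] turn -5.7
0.4 [ 0.4373 -0.2466] dcm [-0.01  0.63] turn -5.7
0.5 [ 0.4378 -0.2403] dcm [0.05 0.63] turn -5.7
0.6 [ 0.439  -0.2341] dcm [0.12 0.62] turn -5.7
0.7 [ 0.4408 -0.2281] dcm [0.18 0.6 ] turn -5.7
0.8 [ 0.4431 -0.2223] dcm [0.24 0.58] turn -5.7
0.9 [ 0.4461 -0.2167] dcm [0.29 0.56] turn -5.7
1.0 [ 0.4496 -0.2115] dcm [0.35 0.52] turn -5.7
1.1 [ 0.4535 -0.2066] dcm [0.4  0.49] turn -5.7
1.2 [ 0.458  -0.2022] dcm [0.45 0.44] turn -5.7
1.3 [ 0.4629 -0.1982] dcm [0.49 0.4 ] turn -5.7
```

>>> jog_arm([
  {"dp": [-0.1, 0, -3.2], "turn": 2.4},
  {"dp": [0, 0, -3.2], "turn": 0},
  {"dp": [0, 0, -3.2], "turn": 0},
  {"dp": [0, 0, -3.2], "turn": 0},
  {"dp": [0, 0, -2.2], "turn": 0},
  {"dp": [0, 0, -1.2], "turn": 0},
  {"dp": [0, 0, 0], "turn": 0},
])

```text
time: 1.52
tool_pos: [0.4393, -0.2862, 0.0664]
orientation: [0.689, 0.725, -0.0, -0.002]
wrist_force: [0.3, -0.5, 0.6]
finger_gap: -0.0
gripper_force: 0.0
```

>>> jog_arm([
  {"dp": [0, 0.5, 0], "turn": 0},
  {"dp": [0, 0.5, 0], "turn": 0},
  {"dp": [0, 0.4, 0], "turn": 0},
  {"dp": [-0.2, 0.6, 0], "turn": -5.7},
  {"dp": [-0.1, 0.6, 0], "turn": -5.7},
  {"dp": [-0.1, 0.6, 0], "turn": -5.7},
  {"dp": [0, 0.6, 0], "turn": -5.7},
])

```text
time: 2.1
tool_pos: [0.4373, -0.2491, 0.0703]
orientation: [0.82, 0.572, 0.0, 0.001]
wrist_force: [-1.6, -1.3, 0.6]
finger_gap: 0.0001
gripper_force: 1.0
```

```bash
python3 - <<'E'
from plan import *
path(lever,[.4]);save('top','top1.png')
im=cv2.imread('pics/top1.png')[155:250,280:400];cv2.imwrite('pics/top1c.png',cv2.resize(im,None,fx=5,fy=5,interpolation=cv2.INTER_CUBIC))
E
```

```text
t 2.1 tcp [ 0.4373 -0.2491  0.0703] xang 69.8 q [-0.52  0.31 -0.33  0.93 -0.    1.41] F [-1.6 -1.3  0.6] gap 0.0001
0.4 [ 0.4373 -0.2466] dcm [-0.    0.25] turn 0.5
```

View pics/top1c.png

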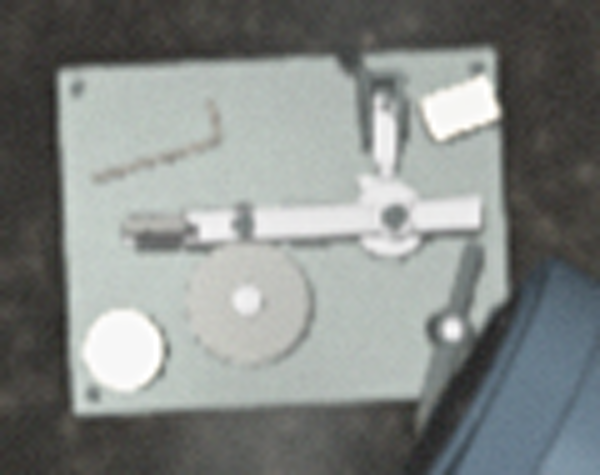

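The lever has turned: its nose is now up-right at (475,250) with the pivot at (450,330), about 0.4 rad round. The arm is unmoved and everything else is in place. I'll carry on round the arc.

>>> jog_arm([
  {"dp": [0.1, 0.6, 0], "turn": -5.7},
  {"dp": [0.1, 0.6, 0], "turn": -5.7},
  {"dp": [0.2, 0.6, 0], "turn": -5.7},
  {"dp": [0.2, 0.6, 0], "turn": -5.7},
  {"dp": [0.3, 0.6, 0], "turn": -5.7},
  {"dp": [0.3, 0.5, 0], "turn": -5.7},
  {"dp": [0.4, 0.5, 0], "turn": -5.7},
  {"dp": [0.4, 0.4, 0], "turn": -5.7},
  {"dp": [0, 0, 0], "turn": 0},
])

```text
time: 2.9
tool_pos: [0.4563, -0.2054, 0.0699]
orientation: [0.978, 0.21, -0.001, 0.001]
wrist_force: [-8.2, -5.1, 4.5]
finger_gap: -0.0003
gripper_force: 4.7
```

```bash
python3 - <<'E'
from plan import *
path(lever,[1.2,1.3,1.35])
E
```

```text
t 2.9 tcp [ 0.4563 -0.2054  0.0699] xang 24.3 q [-0.42  0.31 -0.34  0.93 -0.    2.3 ] F [-8.2 -5.1  4.5] gap -0.0003
1.2 [ 0.458  -0.2022] dcm [0.17 0.32] turn 0.2
1.3 [ 0.4629 -0.1982] dcm [0.49 0.4 ] turn -5.7
1.35 [ 0.4655 -0.1964] dcm [0.26 0.18] turn -2.9
```

>>> jog_arm([
  {"dp": [0.2, 0.2, 0], "turn": -2},
  {"dp": [0, 0, 0], "turn": 0},
  {"dp": [0, 0, 0], "turn": 0},
])

```text
time: 3.15
tool_pos: [0.4566, -0.2046, 0.0698]
orientation: [0.981, 0.196, -0.003, 0.001]
wrist_force: [-21.9, -12.9, 10.2]
finger_gap: -0.0001
gripper_force: 13.0
```

```bash
python3 - <<'E'
from plan import *
path(lever,[1.3]);save('top','top2.png');save('scene','scene2.png')
a=cv2.imread('pics/top2.png')[155:250,290:390];b=cv2.imread('pics/scene2.png')[150:245,290:390]
cv2.imwrite('pics/c2.png',cv2.resize(np.hstack([a,b]),None,fx=4,fy=4,interpolation=cv2.INTER_CUBIC))
E
```

```text
t 3.15 tcp [ 0.4566 -0.2046  0.0698] xang 22.6 q [-0.42  0.31 -0.33  0.93 -0.01  2.33] F [-21.9 -12.9  10.2] gap -0.0001
1.3 [ 0.4629 -0.1982] dcm [0.62 0.65] turn -3.8
```

View pics/c2.png

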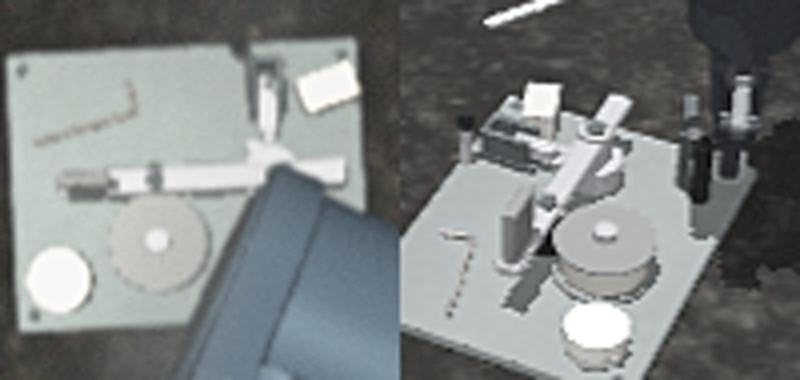

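The knob, at about (693,170) in the right half, is now level with the lever post and pressed hard. I'll check this against the projection at 1.3 rad while backing off.

>>> jog_arm([
  {"dp": [-0.5, -0.3, 0], "turn": 0},
  {"dp": [-1, -0.5, 0], "turn": 0},
  {"dp": [-1, -0.5, 1], "turn": 5},
  {"dp": [0, 0, 3.5], "turn": 7},
  {"dp": [0, 0, 3.5], "turn": 7},
  {"dp": [0, 0, 3], "turn": 7},
  {"dp": [0, 0, 0], "turn": 7},
])

```text
time: 3.83
tool_pos: [0.4361, -0.2176, 0.1855]
orientation: [0.883, 0.469, 0.003, 0.003]
wrist_force: [0.2, -0.6, 0.5]
finger_gap: 0.0004
gripper_force: 0.0
```

```bash
python3 - <<'E'
from plan import *
for b in(.9,1.1,1.2,1.3):
    for z in (.06,.102):
        p=W([-65-60*np.cos(b),-90+60*np.sin(b)]);q=np.r_[p,z];print(b,z,p.round(4),((proj('scene',q)-[290,150])*4+[400,0]).round(),((proj('top',q)-[290,155])*4).round())
save('scene','scene3.png');save('top','top3.png')
a=cv2.imread('pics/top3.png')[155:250,290:390];b=cv2.imread('pics/scene3.png')[150:245,290:390]
cv2.imwrite('pics/c3.png',cv2.resize(np.hstack([a,b]),None,fx=4,fy=4,interpolation=cv2.INTER_CUBIC))
path(arm,[0],gap=40)
path(arm,[0],gap=16)
path(arm,np.arange(0,1.11,.1))
E
```

```text
0.9 0.06 [ 0.4603 -0.2041] [721. 184.] [258. 316.]
0.9 0.102 [ 0.4603 -0.2041] [727. 137.] [262. 318.]
1.1 0.06 [ 0.47  -0.197] [704. 185.] [248. 302.]
1.1 0.102 [ 0.47  -0.197] [710. 139.] [252. 303.]
1.2 0.06 [ 0.4753 -0.1943] [696. 185.] [244. 295.]
1.2 0.102 [ 0.4753 -0.1943] [701. 139.] [248. 295.]
1.3 0.06 [ 0.4809 -0.1921] [687. 184.] [241. 287.]
1.3 0.102 [ 0.4809 -0.1921] [692. 138.] [245. 287.]
t 3.93 tcp [ 0.4347 -0.2168  0.1809] xang 55.7 q [-0.46  0.2  -0.18  1.19  0.    1.71] F [ 0.  -0.6  0.3] gap 0.0002
0 [ 0.5157 -0.0827] dcm [ 8.11 13.41] turn -52.5
t 3.93 tcp [ 0.4347 -0.2168  0.1809] xang 55.7 q [-0.46  0.2  -0.18  1.19  0.    1.71] F [ 0.  -0.6  0.3] gap 0.0002
0 [ 0.5397 -0.0813] dcm [10.5  13.54] turn -52.5
t 3.93 tcp [ 0.4347 -0.2168  0.1809] xang 55.7 q [-0.46  0.2  -0.18  1.19  0.    1.71] F [ 0.  -0.6  0.3] gap 0.0002
0.0 [ 0.5397 -0.0813] dcm [10.5  13.54] turn -52.5
0.1 [ 0.5532 -0.0796] dcm [1.35 0.17] turn -5.7
0.2 [ 0.5668 -0.0793] dcm [1.36 0.03] turn -5.7
0.3 [ 0.5803 -0.0803] dcm [ 1.36 -0.1 ] turn -5.7
0.4 [ 0.5937 -0.0827] dcm [ 1.34 -0.24] turn -5.7
0.5 [ 0.6068 -0.0864] dcm [ 1.31 -0.37] turn -5.7
0.6 [ 0.6194 -0.0914] dcm [ 1.26 -0.5 ] turn -5.7
0.7 [ 0.6315 -0.0976] dcm [ 1.21 -0.62] turn -5.7
0.8 [ 0.6429 -0.105 ] dcm [ 1.14 -0.74] turn -5.7
0.9 [ 0.6535 -0.1134] dcm [ 1.06 -0.85] turn -5.7
1.0 [ 0.6632 -0.123 ] dcm [ 0.97 -0.95] turn -5.7
1.1 [ 0.6719 -0.1334] dcm [ 0.87 -1.04] turn -5.7
```

View pics/c3.png

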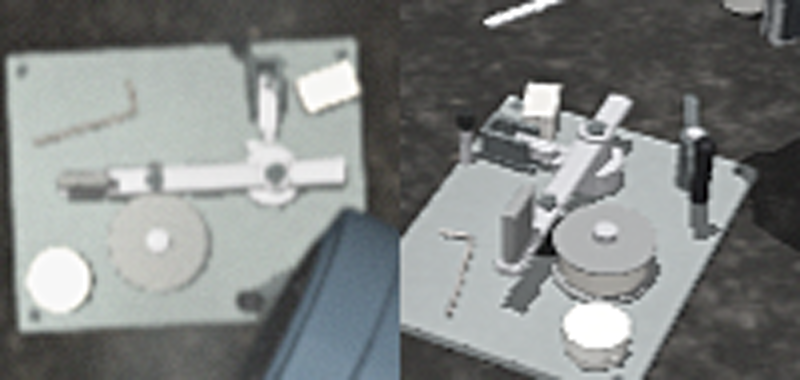

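The knob has stayed at its stop: (250,300) in the top half and (702,145) in the scene half, about 1.2 rad against the projections. The arm is at rest and nothing else was disturbed. Next I'll go to the paddle's spool side.

>>> jog_arm([
  {"dp": [0.8, 1.3, 0], "turn": 7.1},
  {"dp": [0.8, 1.4, 0], "turn": 7.1},
  {"dp": [0.8, 1.3, 0], "turn": 7.1},
  {"dp": [0.8, 1.4, 0], "turn": 7.1},
  {"dp": [0.8, 1.3, 0], "turn": 7.1},
  {"dp": [0.8, 1.4, 0], "turn": 7.1},
  {"dp": [0.8, 1.3, 0], "turn": 7.1},
  {"dp": [0.8, 1.4, 0], "turn": 7.1},
  {"dp": [0.8, 1.3, 0], "turn": 7.1},
  {"dp": [0.8, 1.3, 0], "turn": 7.1},
])

```text
time: 4.77
tool_pos: [0.5137, -0.0816, 0.1784]
orientation: [0.449, 0.893, -0.0, -0.001]
wrist_force: [0.4, -0.9, -0.5]
finger_gap: -0.0002
gripper_force: 0.0
```

>>> jog_arm([
  {"dp": [0, 0, 0], "turn": 7.1},
  {"dp": [0, 0, 0], "turn": 7.1},
  {"dp": [0, 0, 0], "turn": 7.1},
  {"dp": [0, 0, 0], "turn": 7.1},
  {"dp": [0, 0, 0], "turn": 7.1},
  {"dp": [0, 0, 0], "turn": 7.1},
  {"dp": [0, 0, 0], "turn": 7.1},
  {"dp": [0, 0, 0], "turn": 7.1},
  {"dp": [0, 0, 0], "turn": 0},
])

```text
time: 5.52
tool_pos: [0.5134, -0.0823, 0.1784]
orientation: [-0.03, 1.0, 0.0, -0.001]
wrist_force: [-1.0, -0.9, -0.6]
finger_gap: 0.0001
gripper_force: 0.0
```

```bash
python3 - <<'E'
from plan import *
path(arm,[0],gap=40)
E
```

```text
t 5.52 tcp [ 0.5134 -0.0823  0.1784] xang -176.5 q [-0.16  0.27 -0.09  1.21  0.   -0.22] F [-1.  -0.9 -0.6] gap 0.0001
0 [ 0.5157 -0.0827] dcm [ 0.24 -0.04] turn 179.8
```

>>> jog_arm([
  {"dp": [0, 0, -3], "turn": 0},
  {"dp": [0, 0, -3], "turn": 0},
  {"dp": [0, 0, -3], "turn": 0},
  {"dp": [0, 0, -1.5], "turn": 0},
  {"dp": [0, 0, -0.5], "turn": 0},
  {"dp": [0, 0, 0], "turn": 0},
  {"dp": [1, 0, 0], "turn": 0},
  {"dp": [0.7, 0, 0], "turn": 0},
  {"dp": [0.3, 0, 0], "turn": 0},
])

```text
time: 6.27
tool_pos: [0.5357, -0.0825, 0.0705]
orientation: [-0.028, 1.0, -0.0, 0.001]
wrist_force: [0.2, 0.1, -1.1]
finger_gap: -0.0001
gripper_force: 0.0
```

>>> jog_arm([
  {"dp": [0.4, 0, 0], "turn": 0},
  {"dp": [0.4, 0, 0], "turn": 0},
  {"dp": [0.7, 0.1, 0], "turn": -2.9},
  {"dp": [0.7, 0.1, 0], "turn": -2.8},
  {"dp": [0, 0, 0], "turn": 0},
])

```text
time: 6.68
tool_pos: [0.5561, -0.0806, 0.0694]
orientation: [0.023, 1.0, -0.0, -0.001]
wrist_force: [-7.7, -2.5, 4.9]
finger_gap: -0.0
gripper_force: 3.7
```

```bash
python3 - <<'E'
from plan import *
path(arm,[0,.1,.2])
save('scene','scene4.png');save('top','top4.png')
a=cv2.imread('pics/top4.png')[155:250,280:380];b=cv2.imread('pics/scene4.png')[150:245,290:390]
cv2.imwrite('pics/c4.png',cv2.resize(np.hstack([a,b]),None,fx=4,fy=4,interpolation=cv2.INTER_CUBIC))
E
```

```text
t 6.68 tcp [ 0.5561 -0.0806  0.0694] xang 177.4 q [-0.14  0.42 -0.17  0.98 -0.   -0.1 ] F [-7.7 -2.5  4.9] gap -0.0
0 [ 0.5397 -0.0813] dcm [-1.65 -0.08] turn -174.1
0.1 [ 0.5532 -0.0796] dcm [1.35 0.17] turn -5.7
0.2 [ 0.5668 -0.0793] dcm [1.36 0.03] turn -5.7
```

View pics/c4.png

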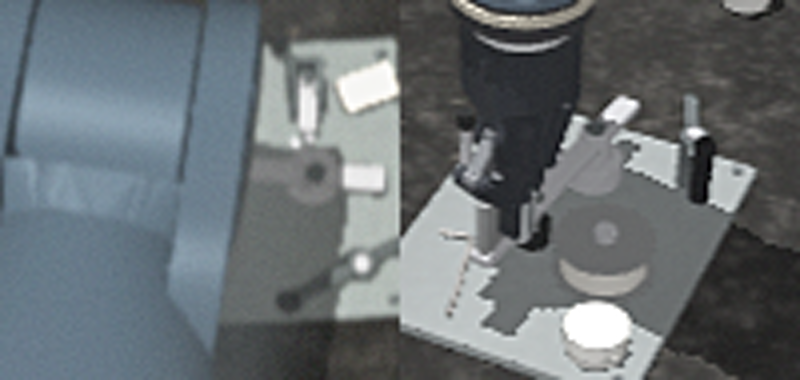

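The finger sides are against the paddle's spool-side face and the arm is just lifted (~0.1 rad, 8 N). The lever knob is at (290,300) with its pivot at (362,262), still well clear. Now I'll follow the arc.

>>> jog_arm([
  {"dp": [0.7, 0, 0], "turn": -2.9},
  {"dp": [0.7, 0, 0], "turn": -2.9},
  {"dp": [0.7, 0, 0], "turn": -2.9},
  {"dp": [0.7, -0.1, 0], "turn": -2.9},
  {"dp": [0.7, -0.1, 0], "turn": -2.9},
  {"dp": [0.7, -0.1, 0], "turn": -2.9},
  {"dp": [0.7, -0.2, 0], "turn": -2.9},
  {"dp": [0.6, -0.2, 0], "turn": -2.9},
  {"dp": [0.6, -0.2, 0], "turn": -2.9},
  {"dp": [0.6, -0.3, 0], "turn": -2.9},
])

```text
time: 7.62
tool_pos: [0.6153, -0.0882, 0.0683]
orientation: [0.271, 0.962, 0.002, -0.008]
wrist_force: [-67.2, 38.9, 42.9]
finger_gap: 0.0
gripper_force: 39.2
```

```bash
python3 - <<'E'
from plan import *
path(arm,[.6,.65,.7,.75,.8,.85,.9,.95,1.,1.05])
E
```

```text
t 7.62 tcp [ 0.6153 -0.0882  0.0683] xang 148.5 q [-0.15  0.55  0.04  1.08  0.01  0.4 ] F [-67.2  38.9  42.9] gap 0.0
0.6 [ 0.6194 -0.0914] dcm [ 0.41 -0.31] turn -179.6
0.65 [ 0.6255 -0.0943] dcm [ 0.61 -0.3 ] turn -2.9
0.7 [ 0.6315 -0.0976] dcm [ 0.6  -0.33] turn -2.9
0.75 [ 0.6373 -0.1011] dcm [ 0.58 -0.36] turn -2.9
0.8 [ 0.6429 -0.105 ] dcm [ 0.56 -0.38] turn -2.9
0.85 [ 0.6483 -0.1091] dcm [ 0.54 -0.41] turn -2.9
0.9 [ 0.6535 -0.1134] dcm [ 0.52 -0.44] turn -2.9
0.95 [ 0.6585 -0.1181] dcm [ 0.5  -0.46] turn -2.9
1.0 [ 0.6632 -0.123 ] dcm [ 0.47 -0.49] turn -2.9
1.05 [ 0.6677 -0.1281] dcm [ 0.45 -0.51] turn -2.9
```

Force is far above the spring's; something else is in contact. I'll ease back a little and look.

>>> jog_arm([
  {"dp": [-0.6, 0.3, 0], "turn": 0},
  {"dp": [-0.2, 0.1, 0], "turn": 0},
  {"dp": [0, 0, 0], "turn": 0},
])

```text
time: 7.87
tool_pos: [0.6126, -0.0871, 0.0683]
orientation: [0.271, 0.963, 0.0, -0.002]
wrist_force: [-7.2, 6.0, -7.1]
finger_gap: 0.0
gripper_force: 4.7
```

```bash
python3 - <<'E'
from plan import *
path(arm,[.5])
save('scene','scene5.png');save('top','top5.png')
a=cv2.imread('pics/top5.png')[60:260,220:420];b=cv2.imread('pics/scene5.png')[80:280,220:420]
cv2.imwrite('pics/c5.png',cv2.resize(np.hstack([a,b]),None,fx=2,fy=2,interpolation=cv2.INTER_CUBIC))
E
```

```text
t 7.87 tcp [ 0.6126 -0.0871  0.0683] xang 148.6 q [-0.14  0.53  0.01  1.05  0.    0.41] F [-7.2  6.  -7.1] gap 0.0
0.5 [ 0.6068 -0.0864] dcm [-0.59  0.07] turn -174.0
```

View pics/c5.png

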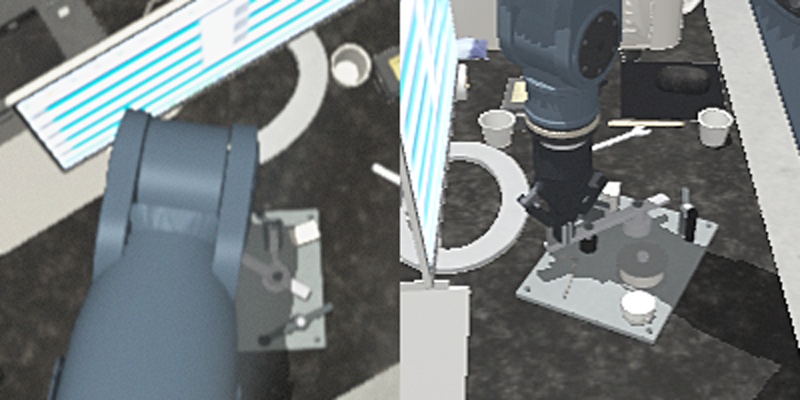

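The arm is about 0.55 rad round and the tail is clear of the lever: tail end (300,290), lever pivot (300,322). The wrist is near the monitor edge but not touching it, as far as I can tell. Force is back to about 9 N, so I'll creep forward slowly and watch the force.

>>> jog_arm([
  {"dp": [0.2, -0.1, 0], "turn": 0},
  {"dp": [0.1, -0.1, 0], "turn": 0},
  {"dp": [0, 0, 0], "turn": 0},
])

```text
time: 8.22
tool_pos: [0.6166, -0.0893, 0.0684]
orientation: [0.271, 0.963, 0.0, -0.002]
wrist_force: [-6.0, 7.3, -5.3]
finger_gap: 0.0001
gripper_force: 4.4
```

>>> jog_arm([
  {"dp": [0.2, -0.1, 0], "turn": -0.5},
  {"dp": [0.1, -0.1, 0], "turn": -0.5},
  {"dp": [0, 0, 0], "turn": 0},
])

```text
time: 8.47
tool_pos: [0.6199, -0.0911, 0.0685]
orientation: [0.279, 0.96, 0.001, -0.002]
wrist_force: [-5.4, 7.9, -4.6]
finger_gap: 0.0001
gripper_force: 4.4
```

```bash
python3 - <<'E'
from plan import *
path(arm,[.6]);print(sense()['tau'].round(1))
E
```

```text
t 8.47 tcp [ 0.6199 -0.0911  0.0685] xang 147.6 q [-0.15  0.55  0.04  1.06  0.    0.42] F [-5.4  7.9 -4.6] gap 0.0001
0.6 [ 0.6194 -0.0914] dcm [-0.04 -0.02] turn -178.7
[ -4.9 -98.7  51.6  -2.6  -2.2   0.3]
```

No obstruction at slow speed; it's just the spring load, so the spike came from the speed over the tooth. I'll continue slowly.

>>> jog_arm([
  {"dp": [0.3, -0.1, 0], "turn": -1.4},
  {"dp": [0.3, -0.2, 0], "turn": -1.4},
  {"dp": [0.3, -0.2, 0], "turn": -1.4},
  {"dp": [0.3, -0.2, 0], "turn": -1.4},
  {"dp": [0.3, -0.2, 0], "turn": -1.4},
  {"dp": [0.3, -0.2, 0], "turn": -1.4},
  {"dp": [0, 0, 0], "turn": 0},
])

```text
time: 9.05
tool_pos: [0.6384, -0.1021, 0.0686]
orientation: [0.349, 0.937, 0.001, -0.002]
wrist_force: [-4.0, 9.9, -3.8]
finger_gap: -0.0001
gripper_force: 4.7
```

>>> jog_arm([
  {"dp": [0.3, -0.2, 0], "turn": -1.4},
  {"dp": [0.3, -0.2, 0], "turn": -1.4},
  {"dp": [0.3, -0.2, 0], "turn": -1.4},
  {"dp": [0.2, -0.2, 0], "turn": -1.4},
  {"dp": [0, 0, 0], "turn": 0},
])

```text
time: 9.47
tool_pos: [0.6492, -0.1101, 0.0686]
orientation: [0.395, 0.919, 0.001, -0.002]
wrist_force: [-6.1, 10.4, -2.0]
finger_gap: 0.0001
gripper_force: 5.5
```

```bash
python3 - <<'E'
from plan import *
path(arm,[.8,.85,.9,.95,1.0])
E
```

```text
t 9.47 tcp [ 0.6492 -0.1101  0.0686] xang 133.5 q [-0.17  0.61  0.14  1.11  0.    0.64] F [-6.1 10.4 -2. ] gap 0.0001
0.8 [ 0.6429 -0.105 ] dcm [-0.63  0.51] turn -176.1
0.85 [ 0.6483 -0.1091] dcm [ 0.54 -0.41] turn -2.9
0.9 [ 0.6535 -0.1134] dcm [ 0.52 -0.44] turn -2.9
0.95 [ 0.6585 -0.1181] dcm [ 0.5  -0.46] turn -2.9
1.0 [ 0.6632 -0.123 ] dcm [ 0.47 -0.49] turn -2.9
```

>>> jog_arm([
  {"dp": [0.2, -0.2, 0], "turn": -1},
  {"dp": [0.2, -0.2, 0], "turn": -1},
  {"dp": [0.2, -0.2, 0], "turn": -1},
  {"dp": [0.2, -0.2, 0], "turn": -1},
  {"dp": [0.2, -0.2, 0], "turn": -1},
  {"dp": [0.2, -0.2, 0], "turn": -1},
  {"dp": [0.2, -0.2, 0], "turn": -1},
  {"dp": [0.2, -0.2, 0], "turn": -1},
  {"dp": [0, 0, 0], "turn": 0},
  {"dp": [0, 0, 0], "turn": 0},
])

```text
time: 10.3
tool_pos: [0.6648, -0.1258, 0.0685]
orientation: [0.457, 0.889, 0.0, -0.002]
wrist_force: [-6.8, 10.2, -2.2]
finger_gap: -0.0001
gripper_force: 6.1
```

```bash
python3 - <<'E'
from plan import *
path(arm,[1.0,1.05])
save('scene','scene6.png');save('top','top6.png')
a=cv2.imread('pics/top6.png')[160:250,300:400];b=cv2.imread('pics/scene6.png')[160:250,280:380]
cv2.imwrite('pics/c6.png',cv2.resize(np.hstack([a,b]),None,fx=4,fy=4,interpolation=cv2.INTER_CUBIC))
for a in (.8,.9,1,1.1):
    q=np.r_[W([-51*np.sin(a),-60-51*np.cos(a)]),.058];e=np.r_[W([154*np.sin(a),-60+154*np.cos(a)]),.058];
    print(a,((proj('top',q)-[300,160])*4).round(),((proj('scene',q)-[280,160])*4+[400,0]).round(),((proj('scene',e)-[280,160])*4+[400,0]).round())
E
```

```text
t 10.3 tcp [ 0.6648 -0.1258  0.0685] xang 125.6 q [-0.19  0.65  0.21  1.14  0.    0.76] F [-6.8 10.2 -2.2] gap -0.0001
1.0 [ 0.6632 -0.123 ] dcm [-0.16  0.29] turn -179.6
1.05 [ 0.6677 -0.1281] dcm [ 0.45 -0.51] turn -2.9
0.8 [286. 200.] [700.  78.] [431. 136.]
0.9 [281. 205.] [703.  83.] [426. 122.]
1 [275. 209.] [704.  87.] [423. 109.]
1.1 [269. 213.] [705.  91.] [422.  95.]
```

View pics/c6.png

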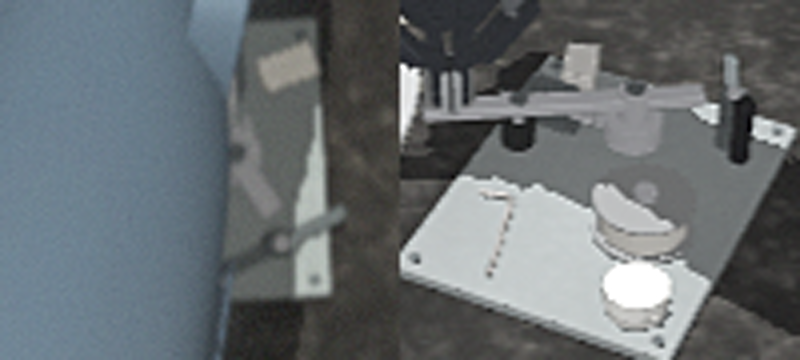

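The tail end is at (270,212) in the top half and about (703,90) in the scene half. That puts the arm at about 1.03 rad, with 12 N along the paddle normal, which matches the spring alone. The lever is still swung clear, and the jar, block and hex key are in place. Handing in.

```bash
python3 -c "
from bench import *
print(job_done())"
```

```text
the job is handed in; nothing more can be done
None
```

I swung the lever to its far stop (about 1.2 rad by camera) and handed in with the fingers holding the tensioner arm at about 1.03 rad, with 12 N on the paddle. I did not see the pawl itself seat; I inferred the click from the arm angle and from the force matching the spring alone. The force reading spiked to about 88 N at 0.57 rad when I pushed too fast, below the 120 N wrist limit, and I finished slowly. The hand-in returned no verdict.

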